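# Pop the deep filter basket and trap it on the chute

### The arm

A 6-joint arm with a two-finger parallel gripper is mounted at the origin on the work surface. World frame = base frame: x ahead of the robot, y to its left, z up, the work surface at z = 0. Lengths are in m, angles in rad, forces in N, time in s.
With the tool pointing down it reaches from about 0.35 to 0.775 m from the base axis. Payload 7.3 kg.
Tool frame: the origin (TCP) lies at the very end of the fingers, on their centre line; the grasp point (between the pads) lies 19 mm behind it (robot.hold_point_z is the distance from the TCP to the grasp point, in m); z points along the fingers, y is the direction in which the jaws open and shut (so a half turn about z gives the same grasp; the last joint's range is limited). The gripper opens to 92 mm and grips with 3 to 60 N. Pads are 19 mm wide; open, the fingers measure 130 mm over their backs; the gripper's body (75 mm by 190 mm) begins 47 mm behind the grasp point.
Start: joints at [1.01, 0.342, 1.524, -0, 1.275, -0.146], TCP at [0.212, 0.481, 0.188] pointing down, gripper open.
Joint ranges: [-2.53, 2.53], [-0.77, 2.02], [0.04, 2.7], [-1, 4.14], [0.28, 2.66], [-3.11, 3.11]. Speed limits (rad/s): [2.57, 2.57, 3.14, 3.14, 3.14, 3.14].

### API

Orientations are given as [roll, pitch, yaw] about the fixed x, y, z axes, in that order (R = Rz(yaw) Ry(pitch) Rx(roll)).
In Python, from cell import monitor, viewer, robot gives the robot as it stands.
- The arm moves only by the tool move_arm, never from a script. Its argument "deltas" is a list of rows, each an object of numbers: "x", "y", "z": the shift along the tool's x, y, z in m; "wx", "wy", "wz": the turn, a rotation vector about the tool's x, y, z in degrees; "hand": the opening, from 0 (shut) to 1 (fully open). In form: [{"x": .., "y": .., "z": .., "wx": .., "wy": .., "wz": .., "hand": ..}, ...]. A call has 1 to 8 rows; each row is the pose to reach, as a shift and turn from the pose commanded when the call began, along the tool's axes at that moment; what a row does not reach only later rows make up. A row lasts 1/8 s, in which the tool goes at most 62.5 mm and 10.7 degrees, less where a joint would pass 70% of its speed; a pose out of reach is approached as far as the arm can. A call with a gripper value outside its range is refused whole. The fingers move at their own pace and stop on an object; "grip_force" is the grip in N (left out, the last holds). Time passes only in rows, so rows that repeat a pose let the fingers close. It gives the time, the measured TCP pose, the force and the opening at its end, in the units of the state.
- monitor.observe(): the state, without advancing time (a new reading comes with each control period).
- viewer.read_camera(name): name is "scene" or "side" or "wrist"; returns the picture (384x512x3 uint8, red, green, blue); there is no depth.
- viewer.camera_params(name): a dict with "camera_matrix" (3x3 intrinsics, pixels), "R" (3x3) and "t" (3): a world point X has camera coordinates R X + t. Camera axes: x right, y down, z forward; pixel columns grow to the right and rows downward; lengths in m; the calibration is good to about 2 mm. A picture is of the moment at which its call begins: read the wrist's pose just before it. camera_params takes no time and is no camera call; for the wrist camera it gives the pose at the moment of the call.
- robot.hand_in(): hands the job in, once; it reports no verdict.
The state is a dict: "time": time; "qpos": joint angles; "qvel": joint speeds; "joint_efforts": joint torques, N m; "tool_pos": TCP position; "tool_rot": TCP orientation; "contact_force": force on the tool from outside, world axes, zero at the start; "torque": the same for the moment, N m; "opening": finger opening in m.
Only numpy, scipy, OpenCV 4.12 (cv2) and the standard library are available. Lean on these libraries where they do the work, as an engineer would, in place of code of your own. Each camera call takes 0.05 s, during which the arm holds its last target. There are 200 camera calls.

### The job

Two steel filter baskets sit in the two lanes of the basket popper. With one finger press down the key beside the lane of the deeper basket, so that this basket pops out of its seat, and trap it with the other finger on the sloping chute before it slides away into the tub. Finish while holding it like that: the key still held fully down and the basket standing on the chute at rest against the other finger; grasp or lift nothing, leave the shallower basket in its seat and all other things where they stand.

Things in the scene. Friction and masses are not known exactly. Their poses are not given: they have to be found in the camera images.
- stand: The basket popper: white fixed stand with a steel deck and two lanes side by side. Origin on the counter under the wall between the lanes; z up, y points down the chutes, x across from the near to the far lane. Outline x -123 to 123, y -172 to 191 mm. Lane centres x = -33 and +33 mm; each a channel 62 mm wide, walls 16 mm high. Spring housing 158 mm high at y -171 to -121 mm
- seat_near (a point): centre of the near lane's level seat, on the deck (stand x -33, y -80, z 110 mm). The seat ends at stand y -60 mm, where the chute begins. The kicker behind the basket moves 3 mm towards +y per mm the key goes down (36 mm in all); key fully down puts the basket's centre past the seat's edge, and it slides off down the chute in under half a second unless something stands in the lane
- seat_far (a point): the same for the far lane (stand x +33, y -80, z 110 mm)
- chute_near (a point): point on the near lane's chute floor beside its key (stand x -33, y 25, z 72 mm). The slippery chute falls at 24 degrees towards +y, from z 110 mm at y -60 to z 46 mm at y 85 mm. A basket leaning on an upright finger in the lane touches it with its rim, its centre about 40 mm up the chute from the finger's upper face
- chute_far (a point): the same for the far lane (stand x +33, y 25, z 72 mm)
- tub (a point): centre of the open steel tub's floor below both chutes, 150 by 104 mm, 36 mm high, part of the stand
- key_near_top (a point): centre of the top of the near lane's key, a level aluminium plate 40 mm (stand x) by 50 mm (stand y) by 8 mm, outside the near lane at stand x -95, y 25 mm: 62 mm across from the lane's centre line. Top at z 102 mm when up, 90 mm when fully down (then 18 mm above the chute floor at the same y)
- key_far_top (a point): the same for the far lane's key, at stand x +95, y 25 mm, outside the far lane
- key_near (a joint): how far the near lane's key is pressed down: 0 up, 0.012 m fully down; spring 2 N at the start, about 7 N fully down, returns when let go
- key_far (a joint): how far the far lane's key is pressed down: 0 up, 0.012 m fully down; spring 2 N at the start, about 7 N fully down, returns when let go
- basket_deep: the deeper steel filter basket: an open cup 34 mm high, 53 mm wide with a rim 58 mm wide and 3 mm thick at the top, about 110 g. It starts in the seat of the near or the far lane. Origin at the centre of its underside, z up through its mouth
- basket_shallow: the shallower steel filter basket, the same widths but 20 mm high, about 80 g, in the seat of the other lane. Origin at the centre of its underside
- tamper: steel coffee tamper standing on its base, 58 mm wide at the foot, 88 mm high; origin at the centre of its underside
- espresso_cup: white ceramic espresso cup with a handle, 62 mm wide, 58 mm high; origin at the centre of its underside
- milk_jug: small steel milk jug with a handle, 72 mm wide, 95 mm high; origin at the centre of its underside
- dosing_ring: plain aluminium dosing ring, 62 mm wide, 22 mm high; origin at the centre of its underside
- syrup_bottle: amber glass bottle, 68 mm wide, 210 mm high; origin at the centre of its underside
- sugar_jar: glass jar with a steel cap, 76 mm wide, 100 mm high; origin at the centre of its underside
Mind the look-alikes: they are no part of the job. What is shaped like the basket_deep but purple or red is not meant.

How it is judged:
By the outcome, as a careful person would: the job done as asked, in the order asked, and still so for the second after the job is handed in, while the arm keeps its last pose, push and grip.
It also fails if it takes over 32 s, if anything falls off the work surface, if the arm or the gripper's body presses on something with over 40 N, if the wrist force passes 120 N, or if a joint passes its speed limit or range.

## Working session

There is one attempt and no reset: what is moved stays moved. The work goes in short steps, Python scripts to look and compute and a tool call to move; the robot and the scene stay as the last step left them, time stands still between calls to the robot, and variables do not carry over. Pictures are saved under pics/ and viewed, about 8 in all and at most 12, crops included, and the job is handed in when it is done.

Besides the shell and the picture viewer there is one more tool, called as a command line: name --argument value ..., lists and objects as JSON in quotes. move_arm: Moves the arm, as the interface text tells. Its arguments: {"type":"object","properties":{"deltas":{"type":"array","items":{"type":"object","properties":{"x":{"type":"number"},"y":{"type":"number"},"z":{"type":"number"},"wx":{"type":"number"},"wy":{"type":"number"},"wz":{"type":"number"},"hand":{"type":"number"}}}},"grip_force":{"type":"number"}},"required":["deltas"]}

```bash
mkdir -p pics; ls; python3 - <<'E'
from cell import monitor, viewer, robot
import cv2, numpy as np
s=monitor.observe(); print({k:np.round(v,3).tolist() for k,v in s.items()})
print(robot.hold_point_z)
for n in ["scene","side"]:
    im=viewer.read_camera(n); cv2.imwrite(f"pics/{n}0.png",cv2.resize(im[:,:,::-1],(800,600),interpolation=cv2.INTER_CUBIC))
    p=viewer.camera_params(n); print(n,p)
E
```

```text
pics
{'time': 0.0, 'qpos': [1.01, 0.343, 1.525, 0.0, 1.275, -0.146], 'qvel': [0.001, 0.001, 0.0, 0.001, -0.0, 0.002], 'joint_efforts': [-0.002, -43.125, -24.422, 0.071, 0.056, -0.0], 'tool_pos': [0.211, 0.48, 0.188], 'tool_rot': [-3.14, -0.0, 2.727], 'contact_force': [-0.373, -0.093, 0.049], 'torque': [-0.02, 0.041, 0.011], 'opening': 0.092}
0.0188
scene {'camera_matrix': array([[465.4890896 ,   0.        , 249.6643781 ],
       [  0.        , 465.4890896 , 191.01110113],
       [  0.        ,   0.        ,   1.        ]]), 'R': array([[-0.74325282,  0.66891301,  0.01142937],
       [ 0.44838513,  0.51075019, -0.73354278],
       [-0.49651386, -0.54008299, -0.67954717]]), 't': array([ 0.45162883, -0.19503822,  1.80436613])}
side {'camera_matrix': array([[457.8414941 ,   0.        , 249.50605063],
       [  0.        , 457.8414941 , 195.78990251],
       [  0.        ,   0.        ,   1.        ]]), 'R': array([[ 0.9584644 , -0.28471901, -0.01676564],
       [-0.21624574, -0.68711548, -0.69362101],
       [ 0.18596715,  0.66843654, -0.72014499]]), 't': array([-0.57083619,  0.16534627,  1.36534546])}
```

View pics/scene0.png

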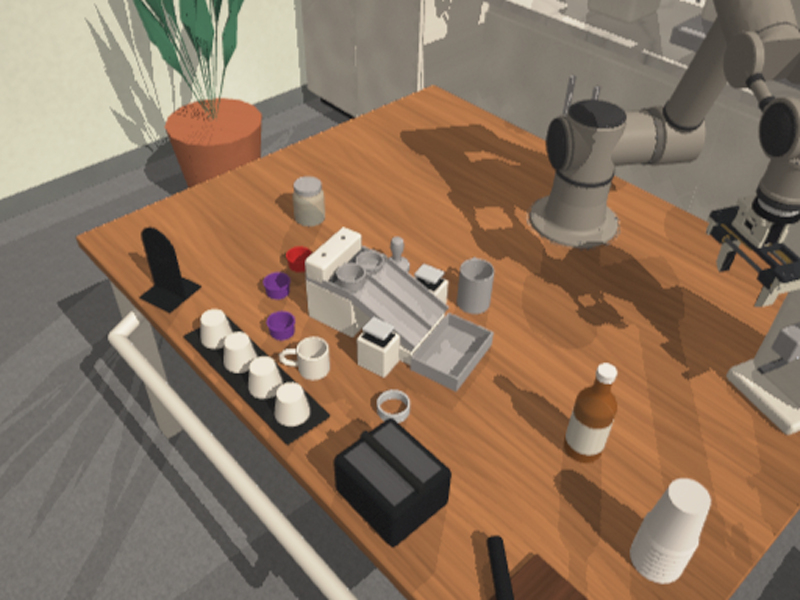

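View pics/side0.png

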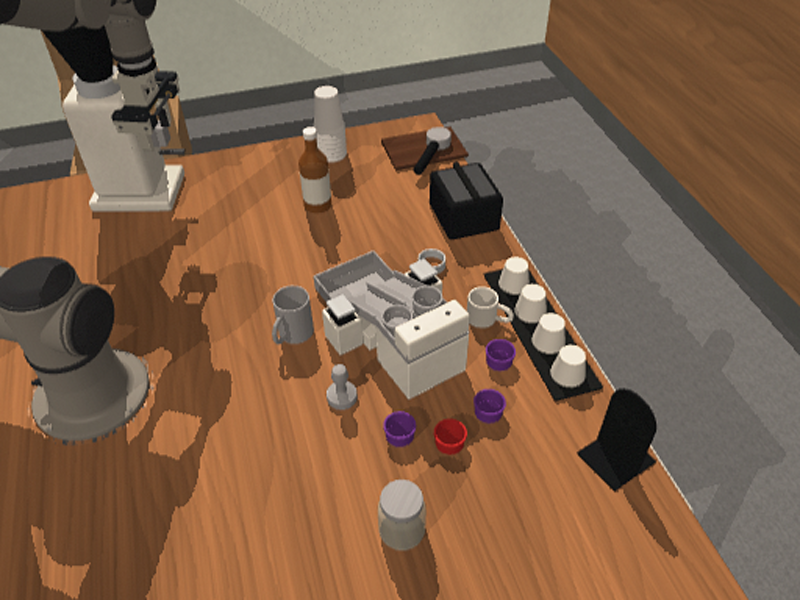

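The stand sits mid-table with its chute pointing towards +y. I'll take enlarged crops to find landmarks and the deeper basket.

```bash
python3 - <<'E'
import cv2
from cell import viewer
for n,(x,y,w,h) in {"scene":(190,142,130,97.5),"side":(195,155,120,100)}.items():
    im=viewer.read_camera(n)[:,:,::-1]; cv2.imwrite(f"pics/{n}_raw.png",im)
    c=im[y:y+int(h),x:x+w]; cv2.imwrite(f"pics/{n}_c.png",cv2.resize(c,None,fx=6,fy=6,interpolation=cv2.INTER_CUBIC))
E
```

```text
(no output)
```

View pics/scene_c.png

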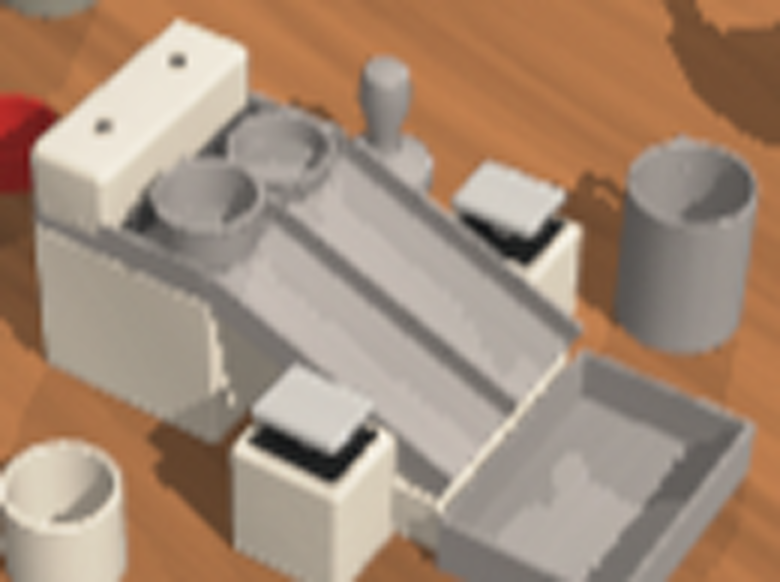

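View pics/side_c.png

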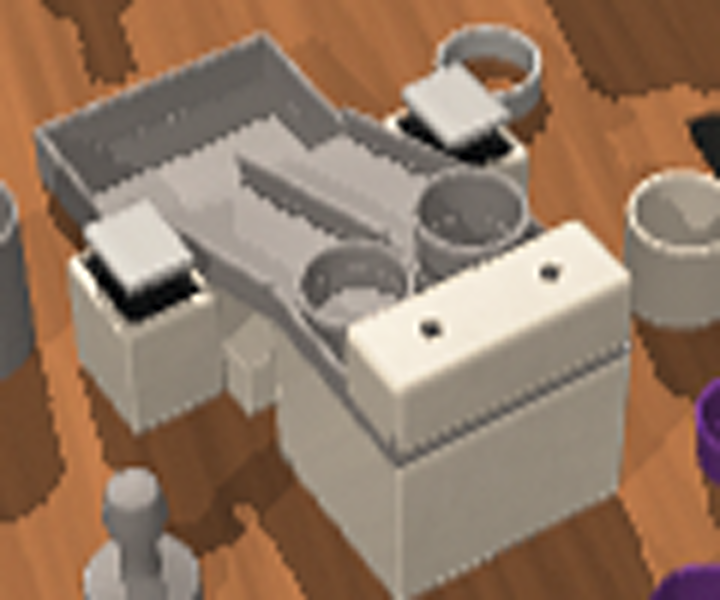

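The left basket in the scene crop and the right one in the side crop are the same: the lane away from the robot, i.e. "far". It looks taller. I'll fit the stand pose and check basket heights numerically.

```bash
cat > h.py <<'E'
import numpy as np, cv2
from cell import viewer
P={n:viewer.camera_params(n) for n in ("scene","side")}
O={"scene":(190,142),"side":(195,155)}
def px(n,c): return np.array([O[n][i]+(c[i]+.5)/6-.5 for i in (0,1)])
def proj(n,X):
    p=P[n]; q=p["camera_matrix"]@(p["R"]@np.asarray(X)+p["t"]); return q[:2]/q[2]
def S2W(s,X):
    c,d=np.cos(s[2]),np.sin(s[2]); return np.array([s[0]+c*X[0]-d*X[1],s[1]+d*X[0]+c*X[1],X[2]])
def tri(a,b):
    M=[P[n]["camera_matrix"]@np.c_[P[n]["R"],P[n]["t"]] for n in ("scene","side")]
    X=cv2.triangulatePoints(M[0],M[1],px("scene",a),px("side",b)).ravel(); return X[:3]/X[3]
E
python3 - <<'E'
from h import *
from scipy.optimize import least_squares
print("farkey",tri((312,405),(456,102)),"nearkey",tri((510,197),(138,245)))
print("rim far lane",tri((209,193),(472,208)),"rim near lane",tri((281,147),(355,284)))
K=lambda sx,sy,dx,dy:(sx*.095+dx*.02,.025+dy*.025,.102)
obs=[("scene",(252,408),K(1,0,1,-1)),("scene",(293,366),K(1,0,-1,-1)),("scene",(375,405),K(1,0,-1,1)),("scene",(331,443),K(1,0,1,1)),
("scene",(455,200),K(-1,0,1,-1)),("scene",(490,160),K(-1,0,-1,-1)),("scene",(567,197),K(-1,0,-1,1)),("scene",(527,233),K(-1,0,1,1)),
("side",(85,235),K(-1,0,-1,1)),("side",(145,200),K(-1,0,1,1)),("side",(192,253),K(-1,0,1,-1)),("side",(130,287),K(-1,0,-1,-1)),
("side",(403,95),K(1,0,-1,1)),("side",(460,62),K(1,0,1,1)),("side",(510,105),K(1,0,1,-1)),("side",(450,143),K(1,0,-1,-1))]
H=[("scene",(180,18),-1,-.171),("scene",(247,48),-1,-.121),("scene",(100,183),1,-.121),("scene",(33,152),1,-.171),
("side",(348,335),-1,-.121),("side",(578,222),1,-.121),("side",(630,270),1,-.171),("side",(400,392),-1,-.171)]
def f(v):
    return np.concatenate([proj(n,S2W(v,X))-px(n,c) for n,c,X in obs]+[proj(n,S2W(v,(s*v[3],y,.158)))-px(n,c) for n,c,s,y in H])
r=least_squares(f,[.5,.1,.1,.07],loss="soft_l1")
print(r.x,np.degrees(r.x[2])); print(np.round(f(r.x).reshape(-1,2),1).tolist())
for n,X in {"seat_far":(.033,-.08,.144),"seat_near":(-.033,-.08,.13),"chute_far":(.033,.025,.072),"key_far":(.095,.025,.102)}.items(): print(n,S2W(r.x,X),np.hypot(*S2W(r.x,X)[:2]))
E
```

```text
farkey [0.67674907 0.03768753 0.10059454] nearkey [ 0.49223523 -0.01181104  0.09897267]
rim far lane [ 0.64459631 -0.07965679  0.14434167] rim near lane [ 0.58042597 -0.09719669  0.12887626]
[ 0.59171075 -0.01058695  0.26833638  0.06551766] 15.374542138149161
[[-0.9, 0.2], [-0.2, -0.7], [0.1, -0.8], [0.1, 1.0], [-1.3, -0.3], [-0.8, -0.3], [-0.2, -1.0], [0.2, -0.1], [-1.1, -1.7], [0.5, -1.0], [0.8, 0.1], [-0.6, -0.3], [-1.3, -1.6], [-0.3, -0.8], [0.3, 1.1], [-0.4, -0.5], [-1.3, -0.3], [0.3, -0.1], [0.4, -0.5], [-1.5, -1.1], [-1.2, -2.3], [-0.7, -1.9], [1.1, 0.9], [-0.0, -0.2]]
seat_far [ 0.64474   -0.0789748  0.144    ] 0.6495588435359463
seat_near [ 0.58110193 -0.09647323  0.13      ] 0.5890556272284596
chute_far [0.61690159 0.0222676  0.072     ] 0.6173033461890132
key_far [0.67668282 0.03870552 0.102     ] 0.6777888702459556
```

Deep basket is confirmed in the far lane: its rim triangulates to z 0.144, the other's to 0.129. The pose residual is about 1 px. The plan is jaws along stand x, opening 43 mm so the finger centres are 62 mm apart, midpoint at stand (64, 25) → world (0.647, 0.030), yaw 1.839. First I move above it, rising before crossing.

move_arm --deltas '[{"z":-0.06,"hand":0.467},{"x":-0.03,"y":-0.01,"z":-0.11,"wz":8,"hand":0.467},{"x":-0.08,"y":-0.03,"z":-0.11,"wz":16,"hand":0.467},{"x":-0.135,"y":-0.055,"z":-0.11,"wz":24,"hand":0.467},{"x":-0.19,"y":-0.08,"z":-0.11,"wz":32,"hand":0.467},{"x":-0.245,"y":-0.1,"z":-0.11,"wz":40,"hand":0.467},{"x":-0.3,"y":-0.122,"z":-0.11,"wz":46,"hand":0.467},{"x":-0.355,"y":-0.145,"z":-0.11,"wz":51,"hand":0.467}]' --grip_force 10

```text
schema error: expected keys x, y, z, wx, wy, wz, hand
```

move_arm --deltas '[{"x":0,"y":0,"z":-0.06,"wx":0,"wy":0,"wz":0,"hand":0.467},{"x":-0.03,"y":-0.01,"z":-0.11,"wx":0,"wy":0,"wz":8,"hand":0.467},{"x":-0.08,"y":-0.03,"z":-0.11,"wx":0,"wy":0,"wz":16,"hand":0.467},{"x":-0.135,"y":-0.055,"z":-0.11,"wx":0,"wy":0,"wz":24,"hand":0.467},{"x":-0.19,"y":-0.08,"z":-0.11,"wx":0,"wy":0,"wz":32,"hand":0.467},{"x":-0.245,"y":-0.1,"z":-0.11,"wx":0,"wy":0,"wz":40,"hand":0.467},{"x":-0.3,"y":-0.122,"z":-0.11,"wx":0,"wy":0,"wz":46,"hand":0.467},{"x":-0.355,"y":-0.145,"z":-0.11,"wx":0,"wy":0,"wz":51,"hand":0.467}]' --grip_force 10

```text
time: 1.2
tool_pos: [0.4791, 0.2032, 0.2982]
tool_rot: [3.142, -0.0, 1.834]
contact_force: [1.7, 1.2, 0.6]
opening: 0.0428
```

move_arm --deltas '[{"x":-0.05,"y":0.03,"z":0,"wx":0,"wy":0,"wz":0,"hand":0.467},{"x":-0.1,"y":0.058,"z":0,"wx":0,"wy":0,"wz":0,"hand":0.467},{"x":-0.15,"y":0.087,"z":0,"wx":0,"wy":0,"wz":0,"hand":0.467},{"x":-0.195,"y":0.11,"z":0.02,"wx":0,"wy":0,"wz":0,"hand":0.467},{"x":-0.211,"y":0.117,"z":0.06,"wx":0,"wy":0,"wz":0,"hand":0.467},{"x":-0.211,"y":0.117,"z":0.11,"wx":0,"wy":0,"wz":0,"hand":0.467},{"x":-0.211,"y":0.117,"z":0.14,"wx":0,"wy":0,"wz":0,"hand":0.467},{"x":-0.211,"y":0.117,"z":0.14,"wx":0,"wy":0,"wz":0,"hand":0.467}]'

```text
time: 2.2
tool_pos: [0.6446, 0.0319, 0.1553]
tool_rot: [-3.136, -0.002, 1.836]
contact_force: [0.5, 0.3, 0.8]
opening: 0.0427
```

```bash
python3 - <<'E'
from h import *
from cell import monitor
s=monitor.observe(); print({k:np.round(s[k],4).tolist() for k in("time","tool_pos","tool_rot","contact_force","opening")})
v=[0.59171,-0.01059,0.26834]; d=np.array(s["tool_pos"][:2])-v[:2]; c,q=np.cos(v[2]),np.sin(v[2]); print("TCP in stand",c*d[0]+q*d[1],-q*d[0]+c*d[1])
a=viewer.read_camera("wrist")[:,:,::-1]; b=viewer.read_camera("scene")[142:239,190:320,::-1]
b=cv2.resize(b,(512,384),interpolation=cv2.INTER_CUBIC)
cv2.imwrite("pics/above.png",cv2.resize(np.hstack([a,b]),(800,300)))
cv2.imwrite("pics/wrist1.png",a)
E
```

```text
{'time': 2.2, 'tool_pos': [0.6446, 0.0319, 0.1553], 'tool_rot': [-3.1357, -0.0021, 1.8364], 'contact_force': [0.5352, 0.2651, 0.8408], 'opening': 0.0427}
TCP in stand 0.06229670632256519 0.026886975623230794
```

View pics/above.png

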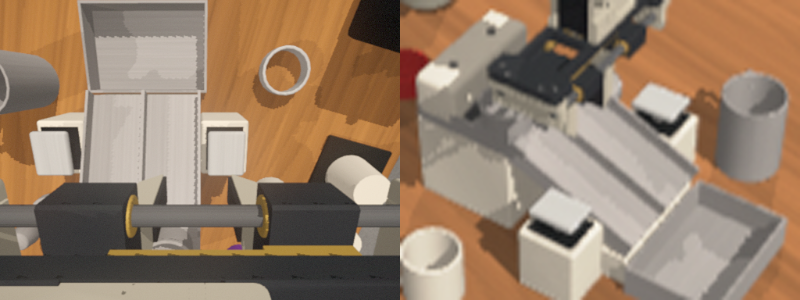

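```bash
python3 - <<'E'
from h import *
from cell import monitor
s=monitor.observe(); v=[0.59171,-0.01059,0.26834]
P["wrist"]=viewer.camera_params("wrist")
a=viewer.read_camera("wrist")[:,:,::-1].copy(); b=viewer.read_camera("scene")[:,:,::-1]
b=cv2.resize(b[120:239,190:349],None,fx=4,fy=4,interpolation=cv2.INTER_CUBIC)
a=cv2.resize(a,None,fx=1.5,fy=1.5)
def dot(X,col):
    p=proj("wrist",X)*1.5+.25; cv2.drawMarker(a,tuple(int(round(t)) for t in p),col,0,7,1)
    p=(proj("scene",X)-[190,120])*4+1.5; cv2.drawMarker(b,tuple(int(round(t)) for t in p),col,0,9,1)
for sx in(-1,1):
    for dx in(-1,1):
        for dy in(-1,1): dot(S2W(v,(sx*.095+dx*.02,.025+dy*.025,.102)),(0,0,255))
for x in(.002,.064): 
    dot(S2W(v,(x,.085,.046)),(0,255,0)); dot(S2W(v,(x,.0,.0835)),(0,255,0))
for x in(-.075,.075): dot(S2W(v,(x,.191,.036)),(0,255,0))
T=np.array(s["tool_pos"]); y=s["tool_rot"][2]; ty=np.array([np.sin(y),-np.cos(y),0])
for k in(-1,1): dot(T+k*ty*.031,(255,0,255))
h=np.zeros((576,800,3),np.uint8)
cv2.imwrite("pics/ovw.png",a[:520]); cv2.imwrite("pics/ovs.png",b)
E
```

```text
(no output)
```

View pics/ovw.png

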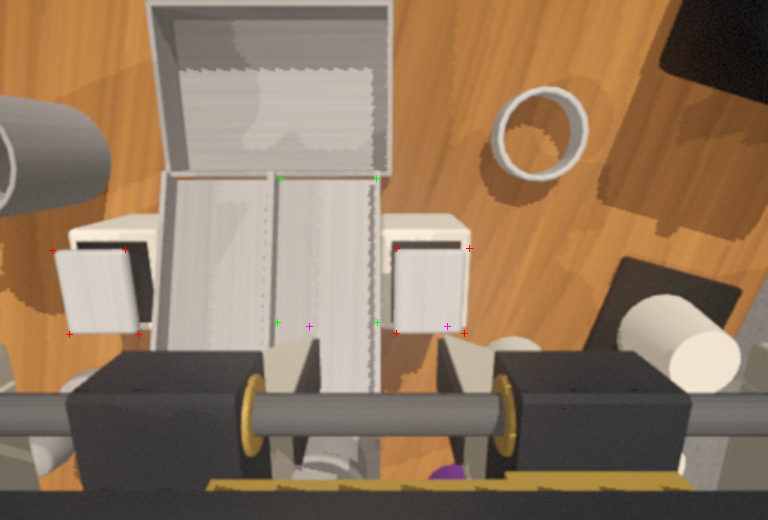

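View pics/ovs.png

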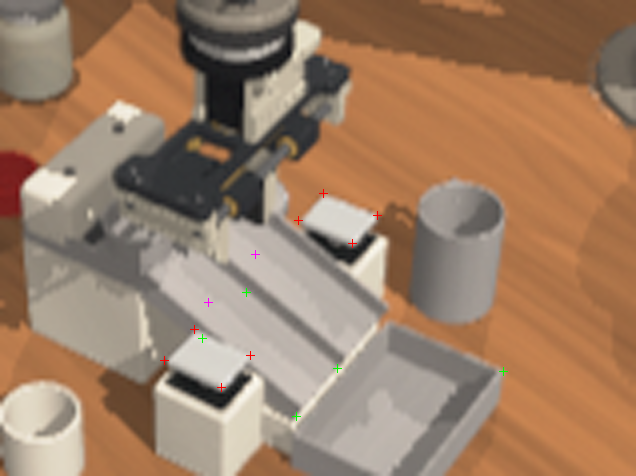

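The overlay confirms the stand fit to within 1–3 mm. The visible fingertips look higher than the projected TCP, though, so I'll check this in the side view and in the start picture before descending.

```bash
python3 - <<'E'
from h import *
from cell import monitor
s=monitor.observe(); print(np.round(s["tool_pos"],4),np.round(s["tool_rot"],3),s["opening"],s["time"])
side=viewer.read_camera("side")[:,:,::-1]; sc=viewer.read_camera("scene")[:,:,::-1]; sc0=cv2.imread("pics/scene_raw.png")
def crop(im,n,T,y,half):
    c=np.round(proj(n,T)).astype(int); x0,y0=c-[25,45]; x0=max(0,min(x0,512-50)); q=cv2.resize(im[y0:y0+75,x0:x0+50],None,fx=8,fy=8,interpolation=cv2.INTER_CUBIC)[:, :400]
    ty=np.array([np.sin(y),-np.cos(y),0]); tx=np.array([np.cos(y),np.sin(y),0])
    for dz,col in((0,(255,0,255)),(.03,(0,255,255)),(.06,(0,255,0))):
        for k in(-1,1):
            p=(proj(n,T+k*ty*half+[0,0,dz])-[x0,y0])*8+3.5; cv2.drawMarker(q,tuple(int(round(t)) for t in p),col,0,12,1)
    return q
T=np.array(s["tool_pos"]);y=s["tool_rot"][2]
cv2.imwrite("pics/tips.png",np.hstack([crop(side,"side",T,y,.031),crop(sc,"scene",T,y,.031)]))
cv2.imwrite("pics/tips0.png",crop(sc0,"scene",np.array([.211,.48,.188]),2.727,.0555))
E
```

```text
[0.6475 0.032  0.1604] [3.138e+00 1.000e-03 1.837e+00] 0.04272795487240546 2.4
```

View pics/tips.png

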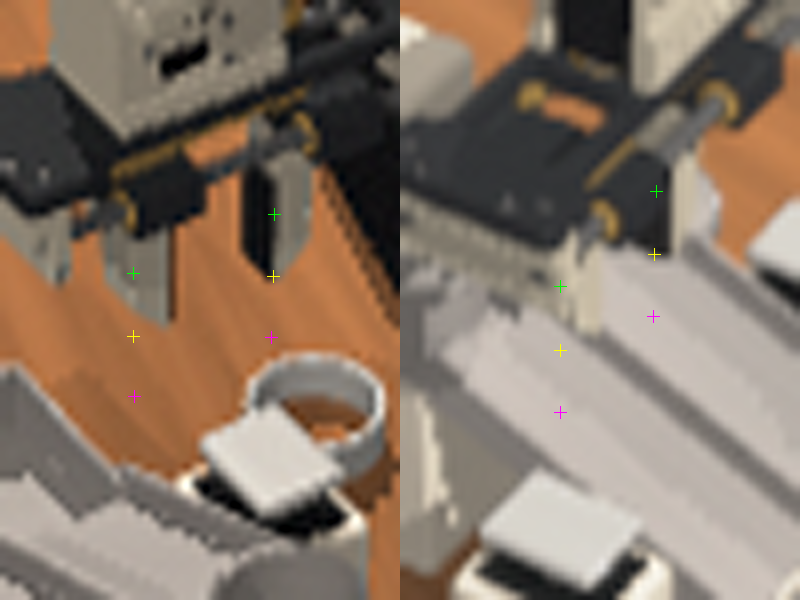

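```bash
python3 - <<'E'
from h import *
T=np.array([.6475,.032,.1604]); y=1.837
P["wrist"]=viewer.camera_params("wrist")
M={n:P[n]["camera_matrix"]@np.c_[P[n]["R"],P[n]["t"]] for n in P}
def raw(n,c): return np.round(proj(n,T))-[25,45]+(np.array(c,float)-3.5)/8
tx=np.array([np.cos(y),np.sin(y),0]);ty=np.array([np.sin(y),-np.cos(y),0])
for nm,a,b,w in(("far",(190,330),(262,276),(440,338)),("lane",(285,255),(165,324),(318,338))):
    pts=[("scene",raw("scene",a)),("side",raw("side",b)),("wrist",(np.array(w)-.25)/1.5)]
    for use in((0,1),(0,2),(1,2)):
        X=cv2.triangulatePoints(M[pts[use[0]][0]],M[pts[use[1]][0]],pts[use[0]][1],pts[use[1]][1]).ravel();X=X[:3]/X[3];d=X-T
        print(nm,use,np.round(X,3),"tool x,y",np.round([d@tx,d@ty],3),"dz",round(d[2],3))
C=-P["wrist"]["R"].T@P["wrist"]["t"]; print("wristcam",C, P["wrist"]["R"], P["wrist"]["camera_matrix"][0])
E
```

```text
far (0, 1) [0.669 0.041 0.194] tool x,y [0.003 0.023] dz 0.033
far (0, 2) [0.667 0.045 0.197] tool x,y [0.008 0.023] dz 0.037
far (1, 2) [0.672 0.043 0.189] tool x,y [0.004 0.027] dz 0.028
lane (0, 1) [0.622 0.031 0.193] tool x,y [ 0.006 -0.025] dz 0.033
lane (0, 2) [0.622 0.043 0.206] tool x,y [ 0.017 -0.022] dz 0.045
lane (1, 2) [0.629 0.03  0.188] tool x,y [ 0.003 -0.019] dz 0.027
wristcam [0.62679089 0.10425896 0.35676156] [[ 0.96489032  0.26261736  0.00433461]
 [ 0.25117442 -0.92742158  0.27712925]
 [ 0.07679897 -0.26631059 -0.96082287]] [311.50221822   0.         251.98003578]
```

View pics/tips0.png

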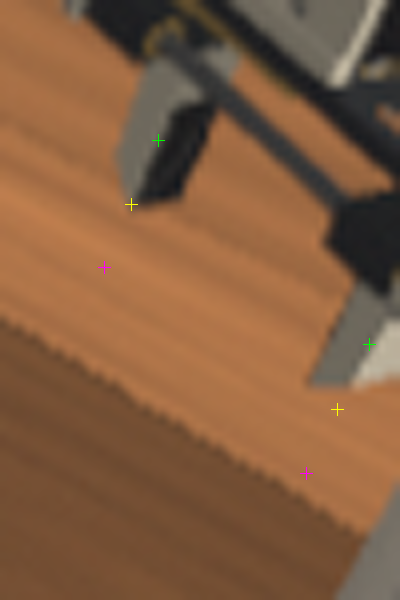

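Both cameras, at both poses, put the visible fingertips about 33 mm above the reported TCP, centred correctly otherwise. So key contact could come at tool z 0.102, or around 0.069 if the visible tips are right. I'll descend in stages, using the force reading and pictures to decide.

move_arm --deltas '[{"x":0,"y":0,"z":0.03,"wx":0,"wy":0,"wz":0,"hand":0.52},{"x":0,"y":0,"z":0.05,"wx":0,"wy":0,"wz":0,"hand":0.52},{"x":0,"y":0,"z":0.05,"wx":0,"wy":0,"wz":0,"hand":0.52},{"x":0,"y":0,"z":0.05,"wx":0,"wy":0,"wz":0,"hand":0.52}]'

```text
time: 3.0
tool_pos: [0.6472, 0.0319, 0.1098]
tool_rot: [3.139, 0.001, 1.837]
contact_force: [0.3, -0.3, -0.5]
opening: 0.0478
```

move_arm --deltas '[{"x":0,"y":0,"z":0.005,"wx":0,"wy":0,"wz":0,"hand":0.52},{"x":0,"y":0,"z":0.011,"wx":0,"wy":0,"wz":0,"hand":0.52},{"x":0,"y":0,"z":0.011,"wx":0,"wy":0,"wz":0,"hand":0.52},{"x":0,"y":0,"z":0.011,"wx":0,"wy":0,"wz":0,"hand":0.52}]'

```text
time: 3.5
tool_pos: [0.6464, 0.0319, 0.0972]
tool_rot: [3.142, -0.0, 1.837]
contact_force: [-0.0, -0.0, -0.2]
opening: 0.0477
```

```bash
python3 - <<'E'
from h import *
a=[viewer.read_camera("side")[160:235,200:290,::-1],viewer.read_camera("scene")[155:230,200:290,::-1]]
cv2.imwrite("pics/d1.png",np.hstack([cv2.resize(i,(400,333),interpolation=cv2.INTER_CUBIC) for i in a]))
E
```

```text
(no output)
```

View pics/d1.png

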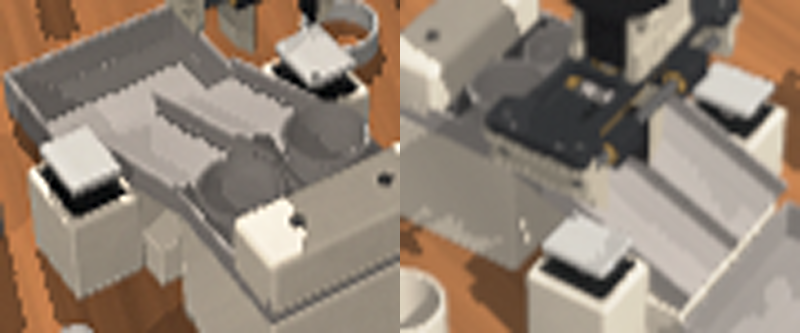

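There is no contact at z 0.097, so the visible tips are right. In the side view the finger still hovers roughly 25 mm above the far key, over its middle. Continuing.

move_arm --deltas '[{"x":0,"y":0,"z":0.008,"wx":0,"wy":0,"wz":0,"hand":0.52},{"x":0,"y":0,"z":0.018,"wx":0,"wy":0,"wz":0,"hand":0.52},{"x":0,"y":0,"z":0.022,"wx":0,"wy":0,"wz":0,"hand":0.52},{"x":0,"y":0,"z":0.022,"wx":0,"wy":0,"wz":0,"hand":0.52}]'

```text
time: 4.1
tool_pos: [0.646, 0.0319, 0.0745]
tool_rot: [-3.141, -0.0, 1.837]
contact_force: [-0.8, 0.6, -0.0]
opening: 0.0476
```

move_arm --deltas '[{"x":0,"y":0,"z":0.003,"wx":0,"wy":0,"wz":0,"hand":0.52},{"x":0,"y":0,"z":0.005,"wx":0,"wy":0,"wz":0,"hand":0.52},{"x":0,"y":0,"z":0.005,"wx":0,"wy":0,"wz":0,"hand":0.52}]'

```text
time: 4.47
tool_pos: [0.6463, 0.0319, 0.0701]
tool_rot: [-3.141, -0.0, 1.837]
contact_force: [-0.3, 0.2, -0.1]
opening: 0.0475
```

```bash
python3 - <<'E'
from h import *
from cell import monitor
s=monitor.observe(); print({k:np.round(s[k],4).tolist() for k in("time","tool_pos","contact_force","torque")})
a=[viewer.read_camera("side")[160:235,200:290,::-1],viewer.read_camera("scene")[155:230,200:290,::-1]]
cv2.imwrite("pics/d2.png",np.hstack([cv2.resize(i,(400,333),interpolation=cv2.INTER_CUBIC) for i in a]))
E
```

```text
{'time': 4.475, 'tool_pos': [0.6463, 0.0319, 0.0701], 'contact_force': [-0.2909, 0.2192, -0.0884], 'torque': [-0.0927, 0.1007, -0.0086]}
```

move_arm --deltas '[{"x":0,"y":0,"z":0.002,"wx":0,"wy":0,"wz":0,"hand":0.52},{"x":0,"y":0,"z":0.004,"wx":0,"wy":0,"wz":0,"hand":0.52},{"x":0,"y":0,"z":0.004,"wx":0,"wy":0,"wz":0,"hand":0.52}]'

```text
time: 4.95
tool_pos: [0.6462, 0.0319, 0.0659]
tool_rot: [-3.141, -0.0, 1.837]
contact_force: [0.1, 0.2, -0.0]
opening: 0.0477
```

View pics/d2.png

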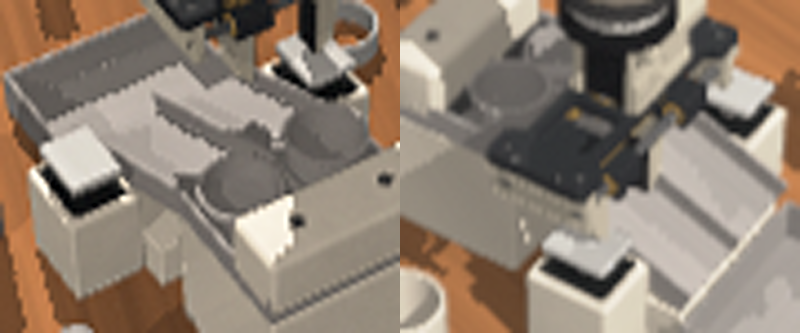

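The far finger's tip is just over the key (side view about (315,50)), and the other is over the far lane at (240,75). Continuing in small steps until the force shows contact.

move_arm --deltas '[{"x":0,"y":0,"z":0.002,"wx":0,"wy":0,"wz":0,"hand":0.52},{"x":0,"y":0,"z":0.004,"wx":0,"wy":0,"wz":0,"hand":0.52},{"x":0,"y":0,"z":0.004,"wx":0,"wy":0,"wz":0,"hand":0.52}]'

```text
time: 5.32
tool_pos: [0.6465, 0.0319, 0.0623]
tool_rot: [3.141, 0.0, 1.837]
contact_force: [-0.0, 0.2, 1.6]
opening: 0.0477
```

Contact at about z 0.063. Now pressing.

move_arm --deltas '[{"x":0,"y":0,"z":0.003,"wx":0,"wy":0,"wz":0,"hand":0.52},{"x":0,"y":0,"z":0.006,"wx":0,"wy":0,"wz":0,"hand":0.52},{"x":0,"y":0,"z":0.009,"wx":0,"wy":0,"wz":0,"hand":0.52},{"x":0,"y":0,"z":0.011,"wx":0,"wy":0,"wz":0,"hand":0.52},{"x":0,"y":0,"z":0.012,"wx":0,"wy":0,"wz":0,"hand":0.52},{"x":0,"y":0,"z":0.012,"wx":0,"wy":0,"wz":0,"hand":0.52}]'

```text
time: 6.08
tool_pos: [0.6466, 0.0319, 0.0516]
tool_rot: [3.14, 0.0, 1.837]
contact_force: [-5.4, -0.3, 9.9]
opening: 0.0476
```

```bash
python3 - <<'E'
from h import *
from cell import monitor
s=monitor.observe(); print({k:np.round(s[k],4).tolist() for k in("time","tool_pos","contact_force","torque")})
a=[viewer.read_camera("side")[155:230,205:295,::-1],viewer.read_camera("scene")[155:230,200:290,::-1]]
w=viewer.read_camera("wrist")[:,:,::-1]
cv2.imwrite("pics/d3.png",np.vstack([np.hstack([cv2.resize(i,(400,333),interpolation=cv2.INTER_CUBIC) for i in a]),cv2.resize(w[90:330,56:456],(800,480))[:260]]))
s=monitor.observe(); print({k:np.round(s[k],4).tolist() for k in("time","tool_pos","contact_force","torque")})
E
```

```text
{'time': 6.075, 'tool_pos': [0.6466, 0.0319, 0.0516], 'contact_force': [-5.3909, -0.3331, 9.9361], 'torque': [-0.032, 0.4837, -0.0164]}
{'time': 6.225, 'tool_pos': [0.6466, 0.0319, 0.0516], 'contact_force': [-3.3198, -0.3315, 10.4427], 'torque': [-0.019, 0.5004, -0.0368]}
```

View pics/d3.png

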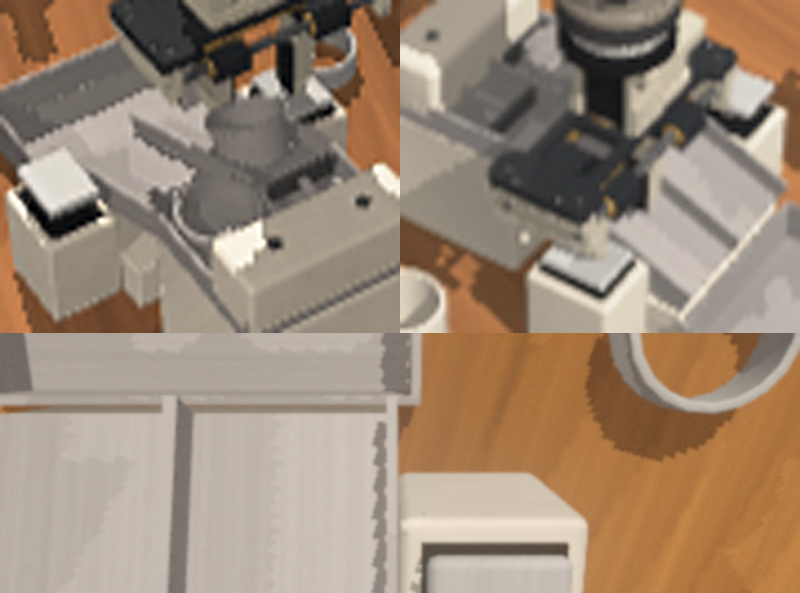

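The basket has popped off its seat and rests on the chute against the lane finger, with the kicker extended behind it. The shallow basket is still seated. One further small press will confirm the key is on its stop.

move_arm --deltas '[{"x":0,"y":0,"z":0.001,"wx":0,"wy":0,"wz":0,"hand":0.52},{"x":0,"y":0,"z":0.001,"wx":0,"wy":0,"wz":0,"hand":0.52},{"x":0,"y":0,"z":0.001,"wx":0,"wy":0,"wz":0,"hand":0.52}]'

```text
time: 6.6
tool_pos: [0.6467, 0.0319, 0.0515]
tool_rot: [3.14, 0.001, 1.837]
contact_force: [-6.1, -0.2, 14.8]
opening: 0.0475
```

The key is on its stop: 1 mm commanded gave 0.1 mm of motion and +4.4 N. Last, I'll check numerically that the basket is at rest, then hand in.

```bash
python3 - <<'E'
from h import *
from cell import monitor, robot
f=[]
for i in range(9):
    f.append(viewer.read_camera("side")[155:230,205:295].astype(int))
print("diffs",[int((abs(g-f[0]).max(2)>25).sum()) for g in f[1:]])
o=cv2.imread("pics/d3.png"); n=cv2.resize(f[-1][:,:,::-1].astype(np.uint8),(400,333),interpolation=cv2.INTER_CUBIC)
print("vs d3",int((abs(n.astype(int)-o[:333,:400]).max(2)>40).sum()))
s=monitor.observe(); print({k:np.round(s[k],4).tolist() for k in("time","tool_pos","contact_force")})
if (abs(f[-1]-f[0]).max(2)>25).sum()<30: print(robot.hand_in())
E
```

```text
diffs [0, 0, 0, 0, 0, 0, 0, 0]
vs d3 44
{'time': 7.05, 'tool_pos': [0.6467, 0.0319, 0.0516], 'contact_force': [-6.5679, 0.4375, 15.4108]}
the job is handed in; nothing more can be done
None
```

The job is done and handed in at about 7 s. The deeper basket was in the far lane: its rim measured 144 mm high, against 129 mm for the other. One finger is holding the far key fully down, and the basket has popped out and stands on the chute against the other finger.

**Last checks**
- **Key:** it is on its stop. A further 1 mm command moved it only 0.1 mm, and the push is now about 15 N.
- **Basket:** it is at rest. Eight more side-camera frames over 0.4 s showed no change.
- **Shallow basket:** it was still in its seat in the last picture I viewed, just before the final 1 mm press. The side view changed only slightly after that.

**What disagreed**
- **Fingertip height:** the real fingertips sit about 35–40 mm above the reported tool position. The cameras suggested about 33 mm, and the force reading put key contact at tool z ≈ 0.063. I pressed by force and camera instead of the reported height.
- **Sideways force:** about 6 N remains across the tool. I think it is friction of the finger on the key, but I did not look into it further.

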